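# Open the ajar cover of the chart recorder past its safety catch

## Task

One of the two recorder boxes on the bench has its top cover standing ajar, held by a sprung safety catch under the cover's front edge. Reach under that raised front edge, push the catch's black tab, whose end peeps out past the edge, to the left (as the robot sees it) against its spring, and lift the cover while the tab is held aside. Raise it until it slopes at 45 degrees or steeper, and leave it standing open by itself.

Things in the scene. Friction and masses are not known exactly. Their poses are not given: they have to be found in the camera images.
- recorder: Fixed grey case to open, 160 (x) x 220 (y) x 125 mm high, cover ajar. Origin: centre of its underside; x to its back (front faces the robot), y to its left, z up. The cover's front edge overhangs the case: its underside is at x -126, z 167 mm. Free space below it but for the catch and a keeper on the front wall (x -80 to -108, y -28 to -44, z 111 to 123 mm). Not the like box with a flat cover.
- cover: The off-white cover, a plate 210 x 220 x 8 mm, ajar. Origin: underside, middle of its front edge; x back along the plate to the hinge (210 mm; hinge line along y through x +80, z +125 mm of the recorder), y left, z out of its top. Slopes 0.20 rad at the start, rises to 1.25 at most. With the catch home it rises only to 0.25. Stiff hinge: stays where left; lifting at the front edge takes about 6 N.
- catch_tab (a point): On the right (-y) face of the catch's black tab, on the line of the cover's front edge, at its underside. Tab: 12 mm thick, to the +y side of this point, hangs 36 mm below the cover, from 20 mm ahead of the edge to 46 mm behind it. A stem 34 to 46 mm behind the edge goes 66 mm down; its toe reaches 14 mm to -y under the keeper. Axes: x back along the cover, y left, z out of its top.
- catch (a joint): Sideways slide of the catch along the cover to its left (+y), m: 0 at rest, 0.025 at the stop; clear of the keeper beyond 0.014. Spring force 1.5 N at rest, 5 N at the stop; the tab springs back when let go. It rides on the cover, and need be held aside only for the first 30 mm of lift.

How it is judged:
On the way:
1. the catch is pushed aside, clear of its keeper, with the cover still low (value of joint catch above 0.012 m and angle between cover's own z axis and vertical below 0.5 rad), for 0.1 s.
At the end, for the whole second after the job is handed in: The cover stands still, by itself, at a slope of 43 degrees (0.75 rad) or steeper (angle between cover's own z axis and vertical above 0.75 rad and linear speed of cover below 0.02 m/s); the robot touches nothing.
It also fails if it takes over 40 s, if anything falls off the work surface, if the arm or the gripper's body presses on something with over 40 N, if the wrist force passes 120 N, or if a joint passes its speed limit or range.

## Robot

A 7-joint arm with a two-finger parallel gripper is mounted at the origin on the work surface. World frame = base frame: x ahead of the robot, y to its left, z up, the work surface at z = 0. Lengths are in m, angles in rad, forces in N, time in s.
With the tool pointing down it reaches from about 0.4 to 0.9 m from the base axis. Payload 5.5 kg.
Tool frame: the origin (TCP) lies between the finger pads; the fingertips stand 22 mm ahead of it and the grasp point (between the pads) lies 3 mm ahead of it; z points along the fingers, x is the direction in which the jaws open and shut, and the axes are right-handed (so a half turn about z gives the same grasp; the last joint's range is limited). The gripper opens to 92 mm and grips with 3 to 60 N. Pads are 19 mm wide; open, the fingers measure 130 mm over their backs; the gripper's body (75 mm by 190 mm) begins 47 mm behind the grasp point.
Start: joints at [1.603, 0.501, -0.427, 1.55, 0.221, 1.138, -0.21], TCP at [0.149, -0.633, 0.249] pointing down, gripper open.
Joint ranges: [-2.88, 2.88], [-0.31, 2.03], [-1.54, 1.56], [0.2, 2.42], [-1.41, 4.55], [0.19, 2.02], [-2.57, 2.57]. Speed limits (rad/s): [2.57, 2.57, 3.14, 3.14, 3.14, 3.14, 3.14].

## Interface

Orientations are given as a 3x3 rotation matrix whose columns are the frame's x, y, z axes.
In Python, from plant import read_state, get_image, hand_in gives the robot as it stands.
- The arm moves only by the tool carry_out, never from a script. Its argument "deltas" is a list of rows, each a list of 7 numbers: the closure in counts, from 0 (fully open) to 255 (shut), then the shift along the world's x, y, z in cm, then the turn, a rotation vector about the world's x, y, z in degrees. A call has 1 to 12 rows; each row is the pose to reach, as a shift and turn from the pose commanded when the call began; what a row does not reach only later rows make up. A row lasts 1/12 s, in which the tool goes at most 41.7 mm and 7.16 degrees, less where a joint would pass 70% of its speed; a pose out of reach is approached as far as the arm can. A call with a gripper value outside its range is refused whole. The fingers move at their own pace and stop on an object; the grip force is fixed at half the most. Time passes only in rows, so rows that repeat a pose let the fingers close. It gives the time, the measured TCP pose, the force and the opening at its end, in the units of the state.
- read_state(): the state, without advancing time (a new reading comes with each control period).
- get_image(name): name is "side" or "top"; returns a dict with "frame" (384x512x3 uint8, red, green, blue), "range_z" (384x512 float32, m along the optical axis (not along the pixel's ray), 0 where there is no reading), "intrinsics" (3x3 intrinsics, pixels), "view" (4x4, takes a point from world to camera coordinates). Camera axes: x right, y up, looking along -z (the intrinsics and any distortion apply to the point x, -y, -z); pixel columns grow to the right and rows downward; lengths in m; the calibration is good to about 2 mm. A picture is of the moment at which its call begins.
- hand_in(): hands the job in, once; it reports no verdict.
The state is a dict: "t": time; "qpos": joint angles; "joint_vel": joint speeds; "joint_efforts": joint torques, N m; "position": TCP position; "tcp_rot": TCP orientation; "force": force on the tool from outside, world axes, zero at the start; "torque": the same for the moment, N m; "width": finger opening in m.
Only numpy, scipy, OpenCV 4.12 (cv2) and the standard library are available. Lean on these libraries where they do the work, as an engineer would, in place of code of your own. Each camera call takes 0.05 s, during which the arm holds its last target.

## Working session

There is one attempt and no reset: what is moved stays moved. The work goes in short steps, Python scripts to look and compute and a tool call to move; the robot and the scene stay as the last step left them, time stands still between calls to the robot, and variables do not carry over. Pictures are saved under pics/ and viewed, and the job is handed in when it is done.

Besides the shell and the picture viewer there is one more tool, called by a JSON object that holds its "fn" and its "kwargs". carry_out: Moves the arm, as the interface text tells. Its arguments: {"type":"object","properties":{"deltas":{"type":"array"}},"required":["deltas"]}

```bash
ls; mkdir -p pics; python3 - <<'E'
from plant import *
import cv2,numpy as np
s=read_state();print(s)
for n in("side","top"):
    d=get_image(n);cv2.imwrite(f"pics/{n}0.png",d["frame"][:,:,::-1]);np.savez(f"{n}0.npz",**d);print(d["intrinsics"],d["view"],d.keys())
E
```

```text
pics
{'t': 0.0, 'qpos': array([ 1.60320875,  0.50186753, -0.42679572,  1.55148661,  0.22082795,
        1.13831629, -0.21028775]), 'joint_vel': array([ 7.73491685e-04,  4.31169608e-04, -2.26248975e-06, -1.93805161e-03,
        1.16971241e-03,  1.91556831e-04, -1.16868763e-03]), 'joint_efforts': array([ 3.34465003e-04, -5.66590440e+01, -5.81611142e+00, -2.79103410e+01,
       -6.87187258e-02,  3.11235781e-02,  1.98437328e-04]), 'position': array([ 0.14847731, -0.63211057,  0.24765116]), 'tcp_rot': array([[ 2.28831567e-01, -9.73465940e-01, -4.20456662e-04],
       [-9.73463952e-01, -2.28831950e-01,  1.96786674e-03],
       [-2.01186517e-03, -4.10106276e-05, -9.99997975e-01]]), 'force': array([-0.03841372,  0.07867094,  0.1170254 ]), 'torque': array([ 0.02424633, -0.03160414, -0.04976622]), 'width': 0.09166577797352458}
[[498.93032164   0.         257.64194813]
 [  0.         498.93032164 201.16865542]
 [  0.           0.           1.        ]] [[-0.94909168  0.31483017  0.01034154  0.61835483]
 [-0.24678087 -0.76355072  0.59673235  0.08648247]
 [ 0.19576564  0.56380161  0.8023737  -1.37257055]
 [ 0.          0.          0.          1.        ]] dict_keys(['frame', 'range_z', 'intrinsics', 'view'])
[[428.94953051   0.         252.28358817]
 [  0.         428.94953051 194.79788206]
 [  0.           0.           1.        ]] [[ 0.01028972 -0.99988622 -0.01103074 -0.00887582]
 [ 0.99694843  0.00940457  0.07749444 -0.63406451]
 [-0.07738188 -0.01179447  0.99693176 -1.11689022]
 [ 0.          0.          0.          1.        ]] dict_keys(['frame', 'range_z', 'intrinsics', 'view'])
```

View pics/side0.png

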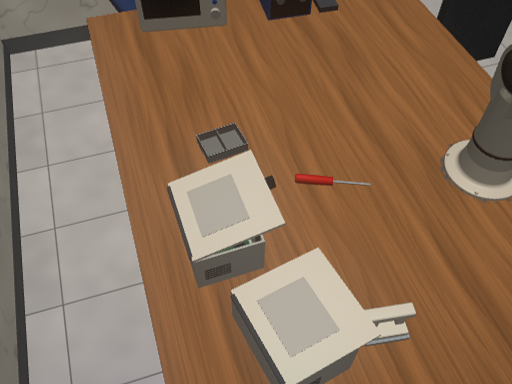

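View pics/top0.png

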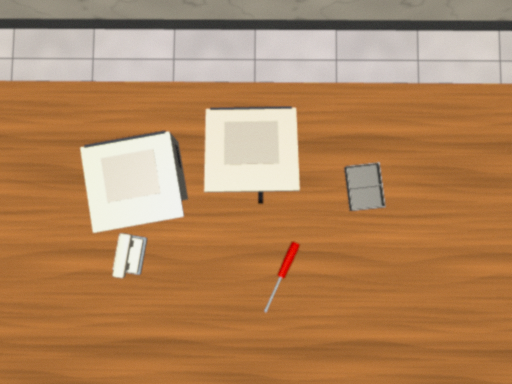

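The ajar box is the middle one: its black tab shows at top (261,197) and side (270,183). The other box, at the left in the top view, is the one with the flat cover. Next I'll measure the cover plane, its corners and the tab.

```bash
cat > h.py <<'E'
import numpy as np,cv2
def world(d,u,v,z=None):
    K=d["intrinsics"];V=d["view"];u=np.asarray(u,float);v=np.asarray(v,float)
    if z is None: z=d["range_z"][v.astype(int),u.astype(int)]
    x=(u-K[0,2])/K[0,0]*z;y=(v-K[1,2])/K[1,1]*z
    c=np.stack([x,-y,-z],-1)
    return (c-V[:3,3])@V[:3,:3]
def proj(d,P):
    c=np.asarray(P)@d["view"][:3,:3].T+d["view"][:3,3];K=d["intrinsics"]
    return np.stack([K[0,0]*c[...,0]/-c[...,2]+K[0,2],K[1,1]*-c[...,1]/-c[...,2]+K[1,2]],-1)
def cloud(d):
    v,u=np.mgrid[:384,:512];return world(d,u,v)
E
python3 - <<'E'
from h import *
for n,box in(("top",(203,300,105,193)),("side",(165,285,150,256))):
    d=np.load(n+"0.npz");P=cloud(d);f=d["frame"].astype(int)
    m=np.zeros((384,512),bool);m[box[2]:box[3],box[0]:box[1]]=1
    m&=(f.min(2)>140)&(d["range_z"]>0)&(P[...,2]>.11)
    lab=cv2.connectedComponents(m.astype(np.uint8))[1];k=np.argmax(np.bincount(lab[lab>0]));m=lab==k
    p=P[m];c=p.mean(0);
    for _ in range(3):
        w=np.linalg.svd(p-p.mean(0),full_matrices=False)[2][2];w*=np.sign(w[2]);r=(p-p.mean(0))@w;c=p.mean(0);p=p[abs(r)<.006]
    print(n,m.sum(),"centroid",c,"normal",w,"tilt",np.arccos(w[2]),"res",r.std(), "yaw",np.arctan2(-w[1],-w[0]))
    # ray-plane for min area rect corners
    pts=np.argwhere(m)[:,::-1].astype(np.float32)
    hull=cv2.convexHull(pts);q=cv2.approxPolyDP(hull,6,True)[:,0];print("quad",q.tolist())
    o=-d["view"][:3,:3].T@d["view"][:3,3]
    for a in q:
        r=world(d,a[0],a[1],1.)-o;t=((c-o)@w)/(r@w);print(a,o+t*r)
    b=(f.max(2)<45)
    for vv,uu in ((197,261),) if n=="top" else ((183,270),):
        s=np.argwhere(b[vv-10:vv+10,uu-8:uu+8])+[vv-10,uu-8];
        Q=P[s[:,0],s[:,1]];print("tab",s.min(0),s.max(0),np.percentile(Q,[0,10,50,90,100],axis=0).round(4).tolist())
E
```

```text
top 7560 centroid [ 7.31226289e-01 -3.40867430e-04  1.55985897e-01] normal [0.19735709 0.00385853 0.98032408] tilt 0.19869971852704205 res 0.0018451389495779868 yaw -3.122044125504943
quad [[299.0, 188.0], [205.0, 191.0], [206.0, 109.0], [295.0, 108.0]]
[299. 188.] [ 0.63921101 -0.11212816  0.17495024]
[205. 191.] [0.63014607 0.10497481 0.17592066]
[206. 109.] [0.83485403 0.11137845 0.13468402]
[295. 108.] [ 0.83888685 -0.10593076  0.13472747]
tab [193 259] [202 261] [[0.6078, -0.0248, 0.1451], [0.6096, -0.0247, 0.1549], [0.6155, -0.0223, 0.1665], [0.6253, -0.02, 0.1702], [0.6274, -0.0199, 0.1716]]
side 7471 centroid [0.73197405 0.00434263 0.15475268] normal [0.19890095 0.00507783 0.98000644] tilt 0.20030246296256068 res 0.0017718006618879345 yaw -3.1160687616195606
quad [[284.0, 222.0], [192.0, 255.0], [168.0, 184.0], [250.0, 150.0]]
[284. 222.] [0.62948216 0.10403827 0.17503774]
[192. 255.] [0.8305602  0.09772035 0.13425992]
[168. 184.] [ 0.83776994 -0.10519908  0.13384805]
[250. 150.] [ 0.63501532 -0.11249448  0.17503669]Traceback (most recent call last):
  File "<stdin>", line 20, in <module>
    return umr_minimum(a, axis, None, out, keepdims, initial, where)
ValueError: zero-size array to reduction operation minimum which has no identity
```

```bash
python3 - <<'E'
from h import *
from scipy.spatial.transform import Rotation as R
yaw=.025; bx=np.array([np.cos(yaw),np.sin(yaw),0]);by=np.array([-np.sin(yaw),np.cos(yaw),0])
E0=np.array([.6315,-.004,.167])
n=.2; cx=bx*np.cos(n)-np.array([0,0,np.sin(n)]);cz=bx*np.sin(n)+np.array([0,0,np.cos(n)])
d={k:np.load(k+"0.npz") for k in("top","side")}
for k,(u,v) in dict(top=(261,197),side=(268,183)).items():
    f=d[k]["frame"][v-24:v+24,u-32:u+32,::-1].copy();f=cv2.resize(f,None,fx=10,fy=10,interpolation=cv2.INTER_NEAREST)
    def dr(P,c):
        q=(proj(d[k],P)-[u-32,v-24]+.5)*10
        cv2.polylines(f,[q.astype(int).reshape(-1,1,2)],False,c,1)
    dr(np.array([E0+cz*.008+by*t for t in(.11,-.11)]),(0,255,0))
    dr(np.array([E0+by*t for t in(.11,-.11)]),(255,255,0))
    for z in(0,-.036):
        dr(np.array([E0+by*a+cx*b+cz*z for a,b in((-.028,0),(-.028,-.02),(-.016,-.02),(-.016,0))]),(0,0,255) if z==0 else (255,0,255))
    cv2.imwrite(f"pics/z_{k}.png",f)
s=np.array([[ .228831567,-.973465940,-.00042],[-.973463952,-.22883195,.0019678],[-.0020118,-.000041,-.999998]])
for p in(90,60,40):
    c,q=np.cos(np.radians(p)),np.sin(np.radians(p))
    x=-by;z=bx*c-np.array([0,0,q]);T=np.stack([x,np.cross(z,x),z],1)
    print(p,np.degrees(R.from_matrix(T@s.T).as_rotvec()).round(2))
E
```

```text
90 [-1.10e-01 -1.00e-02 -1.18e+01]
60 [  3.72 -29.82 -11.56]
40 [  6.28 -49.69 -11.09]
```

View pics/z_top.png

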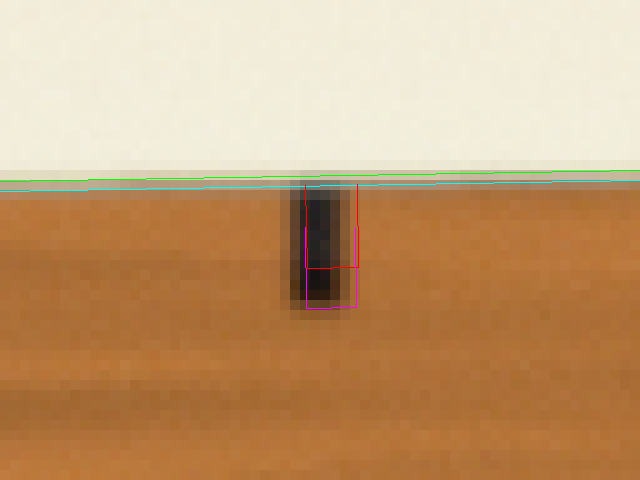

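View pics/z_side.png

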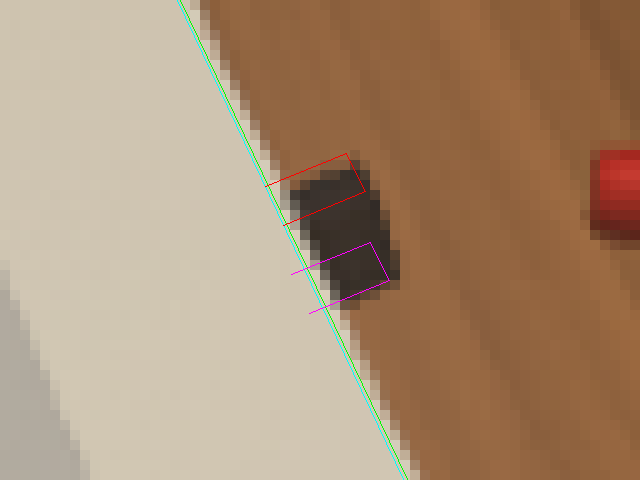

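The overlay puts the tab's right face at y≈-0.030 and the cover's front edge at x≈0.630, z≈0.167. I'll bring the arm over with the gripper closed.

{"fn": "carry_out", "kwargs": {"deltas": [[255, 3, 3, 1, 0, 0, -1], [255, 6, 6, 1.5, 0, 0, -2], [255, 9, 9, 2, 0, 0, -3], [255, 12, 12, 2.5, 0, 0, -4], [255, 15, 14, 3, 0, 0, -5], [255, 18, 17, 3.5, 0, 0, -6], [255, 21, 20, 4, 0, 0, -7], [255, 24, 23, 4.5, 0, 0, -8], [255, 27, 25, 5, 0, 0, -10], [255, 30, 28, 5, 0, 0, -12], [255, 30, 28, 5, 0, 0, -12], [255, 30, 28, 5, 0, 0, -12]]}}

```text
t: 1.1
position: [0.4512, -0.3492, 0.2987]
tcp_rot: [[0.029, -1.0, 0.001], [-1.0, -0.029, 0.001], [-0.001, -0.001, -1.0]]
force: [-0.4, -0.3, -0.8]
width: 0.0163
```

{"fn": "carry_out", "kwargs": {"deltas": [[255, 0.5, 3, 0, 0, -6, 0], [255, 1, 6, 0, 0.3, -12, 0], [255, 1.5, 9, 0, 0.5, -18, 0], [255, 2, 12, 0, 0.6, -24, 0], [255, 2.5, 15, -1, 0.8, -30, 0], [255, 3, 18, -2, 0.9, -36, 0], [255, 3.5, 21, -3, 1, -42, 0], [255, 4, 24, -4, 1.2, -46, 0], [255, 4.5, 26.5, -5, 1.3, -50, 0], [255, 5, 28.5, -5, 1.3, -50, 0], [255, 5, 28.5, -5, 1.3, -50, 0], [255, 5, 28.5, -5, 1.3, -50, 0]]}}

```text
t: 2.1
position: [0.5129, -0.1047, 0.2932]
tcp_rot: [[0.028, -0.699, 0.714], [-1.0, -0.016, 0.024], [-0.005, -0.715, -0.699]]
force: [0.1, 0.8, 0.8]
width: 0.0003
```

```bash
python3 - <<'E'
from plant import *
import cv2
s=read_state();print(s["qpos"].round(3),s["position"],s["force"],s["width"])
for n in("side","top"):
    d=get_image(n);cv2.imwrite(f"pics/{n}1.png",d["frame"][:,:,::-1])
E
```

```text
[ 0.643 -0.108 -0.315  2.414 -1.36   0.287  0.009] [ 0.51290406 -0.10466928  0.29318332] [0.12121519 0.8472646  0.79027618] 0.0002625138050320031
```

View pics/side1.png

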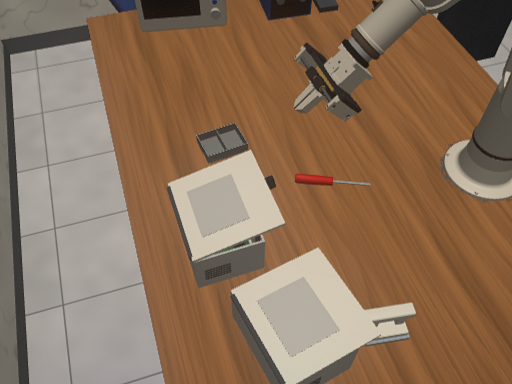

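{"fn": "carry_out", "kwargs": {"deltas": [[255, 2, 0, 0, 0, 0, 0], [255, 4, 0, 0, 0, 0, 0], [255, 5, 1, -2, 0, 0, 0], [255, 5, 2, -4, 0, 0, 0], [255, 5, 3, -4, 0, 0, 0], [255, 5, 4, -4, 0, 0, 0], [255, 5, 4, -4, 0, 0, 0]]}}

```text
t: 2.78
position: [0.562, -0.0852, 0.2715]
tcp_rot: [[0.04, -0.72, 0.693], [-0.999, -0.017, 0.04], [-0.017, -0.694, -0.72]]
force: [-0.1, -0.8, -0.1]
width: 0.0004
```

```bash
python3 - <<'E'
from plant import *
import cv2
s=read_state();print(s["qpos"].round(3),s["position"],s["tcp_rot"].round(3),s["force"],s["width"])
E
```

```text
[ 0.173  0.014  0.044  2.347 -1.406  0.192  0.007] [ 0.56195842 -0.0851575   0.2715147 ] [[ 0.04  -0.72   0.693]
 [-0.999 -0.017  0.04 ]
 [-0.017 -0.694 -0.72 ]] [-0.0882315  -0.78849457 -0.07146471] 0.00037778825418542054
```

Joints 5 and 6 are at their limits, because this pitch falls in the wrist's dead zone. I'll fit a simple kinematic model to the recorded states so I can pick a feasible tool pitch and branch.

```bash
cat > kin.py <<'E'
import numpy as np
from scipy.spatial.transform import Rotation as R
S=[([1.60320875,.50186753,-.42679572,1.55148661,.22082795,1.13831629,-.21028775],[.14847731,-.63211057,.24765116],[[.2288,-.97347,-.00042],[-.97346,-.22883,.00197],[-.00201,-.00004,-1]]),
([.643,-.108,-.315,2.414,-1.36,.287,.009],[.5129,-.10467,.29318],[[.028,-.699,.714],[-1,-.016,.024],[-.005,-.715,-.699]]),
([.173,.014,.044,2.347,-1.406,.192,.007],[.56196,-.08516,.27151],[[.04,-.72,.693],[-.999,-.017,.04],[-.017,-.694,-.72]])]
E
python3 - <<'E'
from kin import *
import itertools
best=[]
for sg in itertools.product([1,-1],repeat=7):
    Es=[]
    for q,p,T in S:
        r=R.from_euler("ZYZYZYZ",np.array(sg)*q); Es.append((r,R.from_matrix(np.array(T))))
    # T = B * r * C ; B=Rz(b), C = const ; search b
    for b in np.radians(np.arange(0,360,30)):
        C=[(R.from_euler("z",b)*r).inv()*T for r,T in Es]
        e=max((C[0].inv()*c).magnitude() for c in C[1:])
        best.append((e,sg,np.degrees(b),C[0].as_matrix().round(2).tolist()))
best.sort(key=lambda t:t[0])
for b in best[:8]:print(b)
E
```

```text
Traceback (most recent call last):
  File "scipy/spatial/transform/_rotation.pyx", line 1413, in scipy.spatial.transform._rotation.Rotation.from_euler
ValueError: Expected axis specification to be a non-empty string of upto 3 characters, got ZYZYZYZ
```

```bash
cat >> kin.py <<'E'
def rots(q,sg):
    r=R.identity();out=[]
    for i,a in enumerate(q):
        r=r*R.from_euler("ZYZYZYZ"[i],a*sg[i]);out.append(r)
    return out
E
python3 - <<'E'
from kin import *
import itertools
best=[]
for sg in itertools.product([1,-1],repeat=7):
    rs=[rots(q,sg)[-1] for q,p,T in S]; Ts=[R.from_matrix(np.array(T)) for q,p,T in S]
    for b in np.arange(0,360,30):
        C=[(R.from_euler("z",b,degrees=True)*r).inv()*T for r,T in zip(rs,Ts)]
        e=max((C[0].inv()*c).magnitude() for c in C[1:])
        best.append((e,sg,b,C[0].as_matrix().round(2).tolist()))
best.sort(key=lambda t:t[0])
for b in best[:8]:print(b)
E
```

```text
(0.0007775650312104099, (-1, 1, -1, 1, -1, 1, -1), np.int64(0), [[-1.0, 0.0, 0.0], [-0.0, -1.0, -0.0], [0.0, -0.0, 1.0]])
(0.000777565031210446, (-1, -1, -1, -1, -1, -1, -1), np.int64(180), [[1.0, -0.0, -0.0], [0.0, 1.0, 0.0], [0.0, -0.0, 1.0]])
(0.4018860535588808, (-1, 1, -1, 1, -1, 1, -1), np.int64(30), [[-0.87, 0.5, -0.0], [-0.5, -0.87, 0.0], [0.0, 0.0, 1.0]])
(0.40188605355888096, (-1, -1, -1, -1, -1, -1, -1), np.int64(210), [[0.87, -0.5, 0.0], [0.5, 0.87, -0.0], [0.0, 0.0, 1.0]])
(0.40208934519889217, (-1, -1, -1, -1, -1, -1, -1), np.int64(150), [[0.87, 0.5, 0.0], [-0.5, 0.87, 0.0], [0.0, -0.0, 1.0]])
(0.4020893451988928, (-1, 1, -1, 1, -1, 1, -1), np.int64(330), [[-0.87, -0.5, -0.0], [0.5, -0.87, -0.0], [0.0, -0.0, 1.0]])
(0.42844298888401255, (1, 1, 1, 1, 1, 1, 1), np.int64(30), [[1.0, -0.06, -0.0], [0.06, 1.0, -0.0], [0.0, -0.0, 1.0]])
(0.42844298888401255, (1, -1, 1, -1, 1, -1, 1), np.int64(210), [[-1.0, 0.06, 0.0], [-0.06, -1.0, 0.0], [0.0, -0.0, 1.0]])
```

```bash
python3 - <<'E'
from kin import *
sg=(-1,1,-1,1,-1,1,-1)
A=[];y=[]
for q,p,T in S:
    r=[k.as_matrix() for k in rots(q,sg)]
    A.append(np.stack([[0,0,1],r[2][:,2],r[2][:,0],r[3][:,0],r[4][:,2],r[5][:,0],r[5][:,2]],1));y.append(p)
A=np.vstack(A);y=np.hstack(y)
for cols in([0,1,4,6],[0,1,2,4,6],[0,1,2,3,4,6],[0,1,4,5,6],[0,1,2,3,4,5,6]):
    x,res,rk,sv=np.linalg.lstsq(A[:,cols],y,rcond=None);print(cols,x.round(4),rk,abs(A[:,cols]@x-y).max(),sv[-1])
E
```

```text
[0, 1, 4, 6] [0.3291 0.5121 0.4705 0.3287] 4 0.025733923453614138 0.27990258272038
[0, 1, 2, 4, 6] [0.3184 0.4894 0.0346 0.4484 0.3002] 5 0.030928348532692634 0.24400490542269396
[0, 1, 2, 3, 4, 6] [ 0.089   0.4681  0.0702 -0.153   0.3407  0.2128] 6 0.0029120817719772707 0.12235667900684719
[0, 1, 4, 5, 6] [ 0.3278  0.5182  0.4331 -0.0292  0.3619] 5 0.023605726045590053 0.2752502132355372
[0, 1, 2, 3, 4, 5, 6] [ 0.1552  0.5024  0.0226 -0.1164  0.3696 -0.0171  0.2854] 7 0.0006973688848387338 0.03567019725448824
```

{"fn": "carry_out", "kwargs": {"deltas": [[255, 0, 0, 2, 0, 5, 0], [255, 0, 0, 4, 0, 10, 0], [255, 0, 0, 6, 0, 15, 0], [255, 0, 0, 6, 0, 20, 0], [255, 0, 0, 6, 0, 20, 0], [255, 0, 0, 6, 0, 20, 0]]}}

```text
t: 3.28
position: [0.5628, -0.0796, 0.3306]
tcp_rot: [[0.065, -0.867, 0.494], [-0.996, -0.029, 0.081], [-0.056, -0.497, -0.866]]
force: [1.1, 2.4, -0.8]
width: 0.0004
```

```bash
cat > rec.py <<'E'
from plant import *
import json
s=read_state();print(s["t"],s["qpos"].round(3),s["position"].round(4),s["tcp_rot"].round(3).tolist(),s["force"].round(1))
open("states.jsonl","a").write(json.dumps([s["qpos"].tolist(),s["position"].tolist(),s["tcp_rot"].tolist()])+"\n")
E
python3 rec.py
```

```text
3.2833 [ 0.146 -0.012  0.053  2.083 -0.318  0.599 -1.101] [ 0.5628 -0.0796  0.3306] [[0.065, -0.867, 0.494], [-0.996, -0.029, 0.081], [-0.056, -0.497, -0.866]] [ 1.1  2.4 -0.8]
```

{"fn": "carry_out", "kwargs": {"deltas": [[255, 0, -3, 0, 0, 5, 0], [255, 0, -6, 0, 0, 10, 0], [255, 0, -9, 0, 0, 15, 0], [255, 3, -9, 3, 0, 20, 0], [255, 6, -9, 5, 0, 26, 0], [255, 6, -9, 5, 0, 26, 0]]}}

```text
t: 3.78
position: [0.6333, -0.168, 0.3816]
tcp_rot: [[0.038, -0.997, 0.069], [-0.996, -0.032, 0.085], [-0.083, -0.072, -0.994]]
force: [0.7, 2.4, -0.4]
width: 0.0004
```

```bash
python3 rec.py
```

```text
3.7833 [ 0.171  0.364  0.137  1.421 -0.156  1.321 -1.202] [ 0.6333 -0.168   0.3816] [[0.038, -0.997, 0.069], [-0.996, -0.032, 0.085], [-0.083, -0.072, -0.994]] [ 0.7  2.4 -0.4]
```

{"fn": "carry_out", "kwargs": {"deltas": [[255, 3, -2, 3, 6, 0, 0], [255, 6, -4, 6, 12, 0, 0], [255, 8, -6, 8, 18, 0, 0], [255, 8, -8, 10, 24, 0, 0], [255, 8, -8, 10, 24, 0, 0], [255, 8, -8, 10, 24, 0, 0]]}}

```text
t: 4.28
position: [0.7027, -0.2556, 0.4749]
tcp_rot: [[0.025, -0.997, 0.069], [-0.875, 0.011, 0.484], [-0.483, -0.073, -0.873]]
force: [0.7, -0.1, -1.4]
width: 0.0005
```

```bash
python3 rec.py; python3 - <<'E'
from kin import *
import json
sg=(-1,1,-1,1,-1,1,-1)
D=[tuple(json.loads(l)) for l in open("states.jsonl")]+S
A=[];y=[]
for q,p,T in D:
    r=[k.as_matrix() for k in rots(q,sg)]
    A.append(np.stack([[0,0,1],r[2][:,2],r[2][:,0],r[3][:,0],r[4][:,2],r[5][:,0],r[5][:,2],r[0][:,0],r[1][:,1],r[3][:,1],r[5][:,1]],1));y.append(p)
A=np.vstack(A);y=np.hstack(y)
for cols in([0,1,4,6],[0,1,2,4,6],[0,1,2,3,4,6],[0,1,4,5,6],[0,1,2,3,4,5,6],list(range(8)),list(range(11))):
    x,res,rk,sv=np.linalg.lstsq(A[:,cols],y,rcond=None);print(cols,x.round(4),rk,abs(A[:,cols]@x-y).max(),sv[-1])
E
```

```text
4.2833 [ 0.482  0.711  0.096  0.771 -0.548  1.847 -1.105] [ 0.7027 -0.2556  0.4749] [[0.025, -0.997, 0.069], [-0.875, 0.011, 0.484], [-0.483, -0.073, -0.873]] [ 0.7 -0.1 -1.4]
[0, 1, 4, 6] [0.3394 0.4907 0.4792 0.3135] 4 0.029445930186369623 0.495865563644232
[0, 1, 2, 4, 6] [0.3441 0.463  0.0286 0.4663 0.2878] 5 0.035978043347041966 0.42326908668138497
[0, 1, 2, 3, 4, 6] [ 0.2742  0.4808  0.024  -0.0408  0.4524  0.2742] 6 0.02756525371714172 0.22651492107408908
[0, 1, 4, 5, 6] [ 0.3486  0.4793  0.4666 -0.0179  0.3189] 5 0.03235135931312322 0.4847436828144846
[0, 1, 2, 3, 4, 5, 6] [ 0.2806  0.4829  0.0142 -0.0394  0.4497 -0.0108  0.2869] 7 0.02734625489096751 0.22538989822512426
[0, 1, 2, 3, 4, 5, 6, 7] [ 0.3061  0.4612  0.0064 -0.0201  0.4391 -0.0061  0.2804  0.0355] 8 0.022736980737062873 0.20125368477834124
[0, 1, 2, 3, 4, 5, 6, 7, 8, 9, 10] [ 3.469e-01  5.056e-01  1.000e-04  3.000e-04  4.707e-01  1.000e-04
  3.417e-01  1.000e-04 -1.450e-02 -1.190e-02 -4.000e-04] 11 0.00015692994414895356 0.13974693519175665
```

The model now fits to 0.2 mm. Next I'll search for feasible configurations along the whole push-and-lift path.

```bash
cat >> kin.py <<'E'
sg=(-1,1,-1,1,-1,1,-1)
lo=np.array([-2.88,-.31,-1.54,.2,-1.41,.19,-2.57]);hi=np.array([2.88,2.03,1.56,2.42,4.55,2.02,2.57])
def fk(q):
    r=[k.as_matrix() for k in rots(q,sg)]
    p=np.array([0,0,.3469])+.5056*r[2][:,2]-.0145*r[1][:,1]-.0119*r[3][:,1]+.4707*r[4][:,2]+.3417*r[5][:,2]
    return p,r[6]@np.diag([-1,-1,1])
def target(p,yaw=1.4):
    c,s=np.cos(np.radians(p)),np.sin(np.radians(p));w=np.radians(yaw)
    x=np.array([np.sin(w),-np.cos(w),0]);z=np.array([np.cos(w)*c,np.sin(w)*c,-s])
    return np.stack([x,np.cross(z,x),z],1)
def err(q,P,T):
    p,r=fk(q);return np.r_[(p-P)*5,R.from_matrix(T@r.T).as_rotvec()]
E
cat > scan.py <<'E'
from kin import *
from scipy.optimize import least_squares
rng=np.random.default_rng(0)
m=.05
def path(p):  # TCP z offsets relative to edge
    s=.026;h=.0115
    pr=np.radians(p);z=np.array([np.cos(pr),0,-np.sin(pr)]);n=np.array([np.sin(pr),0,np.cos(pr)])
    f=lambda a:np.array([.8375-.21*np.cos(a),-.0285,.125+.21*np.sin(a)])-(.022-s)*z-h*n
    return f
for p in (25,35,45,55,65,75):
  for yaw in (-25,0,25):
    T=target(p,yaw);P=path(p)(.2);sols=[]
    for k in range(40):
        q0=rng.uniform(lo+m,hi-m)
        r=least_squares(lambda q:np.r_[err(q,P,T),.003*(q-q0)],q0,bounds=(lo+m,hi-m),max_nfev=60)
        r=least_squares(err,r.x,bounds=(lo+m,hi-m),args=(P,T),max_nfev=30)
        if np.abs(r.fun).max()<2e-3: sols.append(r.x)
    print(p,yaw,len(sols))
    for q in sols[:4]: print("    ",q.round(2))
E
time python3 scan.py
```

```text
25 -25 21
     [-0.22  0.61 -0.16  2.37  2.27  1.08  1.78]
     [-0.21  0.61 -0.16  2.37  2.27  1.08  1.78]
     [-0.01  0.64 -0.38  2.36  2.27  1.18  1.88]
     [ 0.5   0.91 -0.98  2.35  2.35  1.51  2.23]
25 0 0
25 25 21
     [-0.3   0.81  0.76  2.35  3.98  1.41  1.08]
     [-0.1   0.7   0.53  2.34  4.01  1.26  1.2 ]
     [-0.49  1.02  1.03  2.35  3.9   1.62  0.89]
     [ 1.47  1.53 -1.44  2.3   2.46  0.49 -2.52]
35 -25 20
     [ 0.36  0.61 -0.76  2.31  2.13  1.05  2.2 ]
     [-1.3   1.12  1.29  2.36  3.66  0.46 -0.09]
     [ 0.42  0.65 -0.84  2.31  2.13  1.09  2.23]
     [-0.75  0.54  0.51  2.35  2.32  0.56  1.63]
35 0 0
35 25 25
     [ 0.83  0.57 -0.59  2.28  4.01  0.48  1.49]
     [0.01 0.52 0.34 2.31 4.15 0.87 1.1 ]
     [-0.72  1.41  1.46  2.32  3.9   1.82  0.43]
     [-0.72  1.5   1.51  2.32  3.84  1.89  0.36]
45 -25 20
     [-1.25  1.04  1.38  2.29  4.27  0.49 -0.53]
     [-1.17  0.79  1.18  2.29  3.97  0.24 -0.11]
     [-0.83  0.49  0.69  2.28  2.21  0.24  1.81]
     [-0.83  0.49  0.69  2.28  2.21  0.24  1.81]
45 0 18
     [-1.05  1.23  1.51  2.35  4.09  1.16 -0.01]
     [ 0
[... 1380 characters left out ...]
 [ 0.02  0.37  0.13  2.04 -0.69  0.45 -0.42]
75 -25 15
     [ 0.34  0.45 -0.5   1.91  0.56  0.68 -2.52]
     [-0.03  0.4  -0.04  1.92  0.25  0.6  -2.26]
     [ 0.34  0.45 -0.5   1.91  0.56  0.68 -2.52]
     [-0.69  0.52  0.8   1.94 -0.44  0.62 -1.67]
75 0 26
     [ 0.22  0.4  -0.26  1.93  0.19  0.56 -1.73]
     [ 0.88  0.73 -1.2   1.91  0.99  0.87 -2.34]
     [ 0.31  0.42 -0.37  1.93  0.28  0.57 -1.8 ]
     [ 0.98  1.02 -1.49  1.91  1.27  1.16 -2.49]
75 25 19
     [ 0.94  0.75 -1.2   1.89  0.85  0.83 -1.75]
     [ 0.86  0.65 -1.05  1.89  0.69  0.74 -1.64]
     [ 0.72  0.55 -0.83  1.89  0.47  0.66 -1.46]
     [ 0.54  0.47 -0.59  1.9   0.24  0.62 -1.28]
real	3m9.703s
user	3m4.563s
sys	0m0.202s
```

```bash
cat > plan.py <<'E'
from kin import *
from scipy.optimize import least_squares
from plant import read_state
s=read_state();q=np.clip(s["qpos"],lo,hi)
print(s["position"].round(4),s["tcp_rot"].round(3).tolist())
def go(q,P,p,yaw=1.4,n=5,p0=None):
    P0,R0=fk(q);T=target(p,yaw)
    print("  rotvec deg",np.degrees(R.from_matrix(T@R0.T).as_rotvec()).round(1),"shift cm",((np.array(P)-P0)*100).round(1))
    dv=R.from_matrix(T@R0.T).as_rotvec()
    for k in range(1,n+1):
        Pk=P0+(np.array(P)-P0)*k/n;Tk=R.from_rotvec(dv*k/n).as_matrix()@R0
        r=least_squares(lambda x:np.r_[err(x,Pk,Tk),.01*(x-q)],q,bounds=(lo,hi));q=r.x
    print(p,P,q.round(2),"err",np.abs(err(q,P,T)).max().round(4));return q
E
python3 - <<'E'
from plan import *
q=go(q,[.60,-.07,.32],75)
q=go(q,[.579,-.068,.24],65)
q=go(q,[.621,-.068,.1495],65)
q=go(q,[.621,-.0285,.1495],65)
for a in(.2,.3,.4,.5,.7,.9,1.0):
    p=65
    pr=np.radians(p);z=np.array([np.cos(pr),0,-np.sin(pr)]);n=np.array([np.sin(pr),0,np.cos(pr)])
    P=np.array([.836-.21*np.cos(a),-.0285,.125+.21*np.sin(a)])+.012*z-.0095*n
    q=go(q,P.round(4),p,n=3)
E
```

```text
[ 0.7027 -0.2556  0.4749] [[0.025, -0.997, 0.069], [-0.875, 0.011, 0.484], [-0.483, -0.073, -0.873]]
  rotvec deg [-28.5 -10.8  -2.8] shift cm [-10.3  18.5 -15.5]
75 [0.6, -0.07, 0.32] [ 0.04  0.17  0.05  1.83 -0.05  0.88 -1.43] err 0.0001
  rotvec deg [  0.2 -10.   -0. ] shift cm [-2.1  0.2 -8. ]
65 [0.579, -0.068, 0.24] [ 0.08  0.15  0.03  2.11 -0.13  0.46 -1.34] err 0.0
  rotvec deg [ 0. -0.  0.] shift cm [ 4.2 -0.  -9.1]
65 [0.621, -0.068, 0.1495] [ 0.1   0.36 -0.01  2.08 -0.17  0.27 -1.29] err 0.0
  rotvec deg [ 0. -0.  0.] shift cm [ 0.   3.9 -0. ]
65 [0.621, -0.0285, 0.1495] [-0.04  0.36  0.06  2.09 -0.14  0.26 -1.41] err 0.0
  rotvec deg [-0.  0. -0.] shift cm [0.6 0.  0.2]
65 [ 0.6266 -0.0285  0.1518] [-0.04  0.36  0.06  2.08 -0.14  0.27 -1.41] err 0.0
  rotvec deg [-0.  0. -0.] shift cm [0.5 0.  2. ]
65 [ 0.6318 -0.0285  0.1722] [-0.05  0.33  0.07  2.06 -0.13  0.32 -1.42] err 0.0
  rotvec deg [-0.  0. -0.] shift cm [0.7 0.  2. ]
65 [ 0.639  -0.0285  0.1919] [-0.06  0.31  0.08  2.03 -0.12  0.37 -1.43] err 0.0
  rotvec deg [-0.  0. -0.] shift cm [0.9 0.  1.9]
65 [ 0.6482 -0.0285  0.2108] [-0.07  0.3   0.09  1.99 -0.11  0.42 -1.44] err 0.0
  rotvec deg [-0.  0. -0.] shift cm [2.4 0.  3.5]
65 [ 0.6718 -0.0285  0.2454] [-0.08  0.29  0.1   1.91 -0.1   0.51 -1.46] err 0.0
  rotvec deg [-0.  0. -0.] shift cm [3.  0.  2.9]
65 [ 0.7019 -0.0285  0.2746] [-0.08  0.31  0.11  1.81 -0.09  0.59 -1.46] err 0.0
  rotvec deg [-0.  0. -0.] shift cm [1.7 0.  1.2]
65 [ 0.719  -0.0285  0.2868] [-0.08  0.33  0.11  1.75 -0.09  0.63 -1.47] err 0.0
```

A 65° tool pitch works over the whole path with margin. Moving to the staging pose.

{"fn": "carry_out", "kwargs": {"deltas": [[255, -1.3, 2.3, -1.9, -3.6, -1.4, -0.4], [255, -2.6, 4.6, -3.9, -7.2, -2.7, -0.7], [255, -3.9, 7, -5.8, -10.8, -4, -1], [255, -5.1, 9.3, -7.7, -14.2, -5.4, -1.4], [255, -6.4, 11.6, -9.7, -17.8, -6.8, -1.8], [255, -7.7, 13.9, -11.6, -21.4, -8.1, -2.1], [255, -9, 16.2, -13.6, -25, -9.5, -2.5], [255, -10.3, 18.5, -15.5, -28.5, -10.8, -2.8], [255, -10.3, 18.5, -15.5, -28.5, -10.8, -2.8], [255, -10.3, 18.5, -15.5, -28.5, -10.8, -2.8]]}}

```text
t: 5.12
position: [0.5981, -0.0565, 0.3234]
tcp_rot: [[0.045, -0.966, 0.254], [-0.999, -0.044, 0.009], [0.002, -0.254, -0.967]]
force: [1.2, -0.4, -0.2]
width: 0.0006
```

```bash
python3 rec.py; python3 - <<'E'
from plan import *
q=go(q,[.579,-.068,.24],65)
E
```

```text
5.1167 [-0.02   0.166  0.094  1.825 -0.055  0.897 -1.425] [ 0.5981 -0.0565  0.3234] [[0.045, -0.966, 0.254], [-0.999, -0.044, 0.009], [0.002, -0.254, -0.967]] [ 1.2 -0.4 -0.2]
[ 0.5981 -0.0565  0.3234] [[0.045, -0.966, 0.254], [-0.999, -0.044, 0.009], [0.002, -0.254, -0.967]]
  rotvec deg [  0.5 -10.3  -1.2] shift cm [-1.9 -1.2 -8.4]
65 [0.579, -0.068, 0.24] [ 0.03  0.15  0.08  2.11 -0.15  0.46 -1.32] err 0.0
```

{"fn": "carry_out", "kwargs": {"deltas": [[255, -0.5, -0.3, -2.1, 0.1, -2.6, -0.3], [255, -1, -0.6, -4.2, 0.2, -5.2, -0.6], [255, -1.5, -0.9, -6.3, 0.4, -7.8, -0.9], [255, -1.9, -1.2, -8.4, 0.5, -10.3, -1.2], [255, -1.9, -1.2, -8.4, 0.5, -10.3, -1.2], [255, -1.9, -1.2, -8.4, 0.5, -10.3, -1.2], [255, -1.9, -1.2, -8.4, 0.5, -10.3, -1.2]]}}

```text
t: 5.7
position: [0.5847, -0.0731, 0.2437]
tcp_rot: [[0.016, -0.903, 0.429], [-1.0, -0.014, 0.007], [-0.0, -0.43, -0.903]]
force: [0.2, 0.8, 0.6]
width: 0.0007
```

```bash
python3 rec.py; python3 - <<'E'
from plan import *
from plant import get_image
import cv2
d=get_image("side");f=d["frame"][100:260,150:360,::-1];cv2.imwrite("pics/s2.png",cv2.resize(f,None,fx=3.5,fy=3.5,interpolation=cv2.INTER_CUBIC))
q=go(q,[.621,-.068,.1495],65)
E
```

```text
5.7 [ 0.034  0.15   0.083  2.097 -0.155  0.459 -1.317] [ 0.5847 -0.0731  0.2437] [[0.016, -0.903, 0.429], [-1.0, -0.014, 0.007], [-0.0, -0.43, -0.903]] [0.2 0.8 0.6]
[ 0.5847 -0.0731  0.2437] [[0.016, -0.903, 0.429], [-1.0, -0.014, 0.007], [-0.0, -0.43, -0.903]]
  rotvec deg [-0.   0.4  0.5] shift cm [ 3.6  0.5 -9.5]
65 [0.621, -0.068, 0.1495] [ 0.07  0.36  0.02  2.08 -0.22  0.27 -1.25] err 0.0
```

View pics/s2.png

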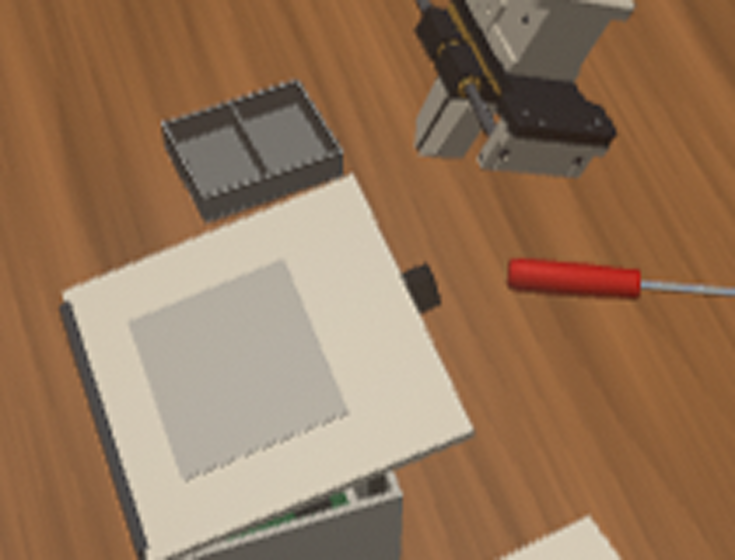

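{"fn": "carry_out", "kwargs": {"deltas": [[255, 0, 0, 0, 0, 0, 0], [255, 0, 0, 0, 0, 0, 0], [255, 0, 0, 0, 0, 0, 0]]}}

```text
t: 6.0
position: [0.5838, -0.0717, 0.2424]
tcp_rot: [[0.018, -0.903, 0.428], [-1.0, -0.016, 0.008], [-0.001, -0.428, -0.904]]
force: [0.5, 0.9, -0.2]
width: 0.0006
```

```bash
python3 rec.py; python3 - <<'E'
from h import *
from kin import fk
from plant import get_image,read_state
s=read_state();p=s["position"];T=s["tcp_rot"]
im=[]
for n in("side","top"):
    d=get_image(n)
    u,v=proj(d,p).astype(int);print(n,u,v)
    f=d["frame"][:,:,::-1].copy()
    f=cv2.resize(f[v-45:v+35,u-40:u+40],None,fx=7,fy=7,interpolation=cv2.INTER_CUBIC)
    # finger model box
    for x in(-.019,.019):
        q=np.array([p+T@np.array([x,y,z]) for y,z in((-.0095,.022),(.0095,.022),(.0095,-.044),(-.0095,-.044),(-.0095,.022))])
        q=((proj(d,q)-[u-40,v-45]+.5)*7).astype(int);cv2.polylines(f,[q.reshape(-1,1,2)],False,(0,0,255),1)
    im.append(f)
    W=cloud(d);X=(W-p)@T
    m=(abs(X[...,0])<.12)&(abs(X[...,1])<.06)&(X[...,2]>-.05)&(X[...,2]<.04)&(d["range_z"]>0)
    for a,b in((-.044,-.03),(-.03,-.01),(-.01,.01),(.01,.03)):
        Y=X[m&(X[...,2]>=a)&(X[...,2]<b)]
        if len(Y):print(n,a,b,len(Y),"x",np.percentile(Y[:,0],[1,25,75,99]).round(3),"y",np.percentile(Y[:,1],[1,50,99]).round(3))
cv2.imwrite("pics/s3.png",np.hstack(im)[:,:,:][:560,:1120]) if 0 else [cv2.imwrite(f"pics/s3_{i}.png",f) for i,f in enumerate(im)]
E
```

```text
6.0 [ 0.032  0.15   0.083  2.1   -0.156  0.457 -1.317] [ 0.5838 -0.0717  0.2424] [[0.018, -0.903, 0.428], [-1.0, -0.016, 0.008], [-0.001, -0.428, -0.904]] [ 0.5  0.9 -0.2]
side 277 137
side -0.044 -0.03 20 x [-0.085 -0.03  -0.016  0.081] y [-0.033 -0.01   0.027]
side -0.03 -0.01 121 x [-0.02  -0.018  0.002  0.018] y [-0.014 -0.011  0.007]
side -0.01 0.01 130 x [-0.02  -0.017  0.002  0.016] y [-0.014 -0.011  0.011]
side 0.01 0.03 29 x [-0.013 -0.004  0.004  0.013] y [-0.013 -0.011 -0.009]
top 283 210
top -0.044 -0.03 2 x [-0.086 -0.086 -0.085 -0.084] y [-0.038 -0.038 -0.038]
top -0.03 -0.01 3 x [0.    0.001 0.002 0.002] y [-0.01  -0.009 -0.007]
top -0.01 0.01 4 x [0.002 0.003 0.004 0.004] y [-0.014 -0.013 -0.012]
top 0.01 0.03 14 x [-0.01  -0.004  0.004  0.009] y [-0.014 -0.013 -0.011]
```

View pics/s3_0.png

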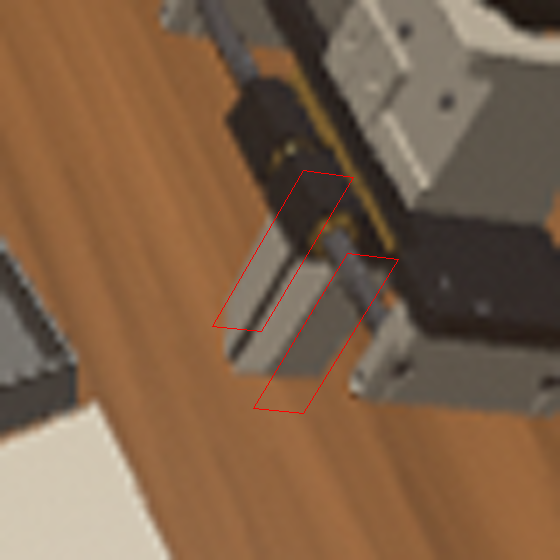

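View pics/s3_1.png

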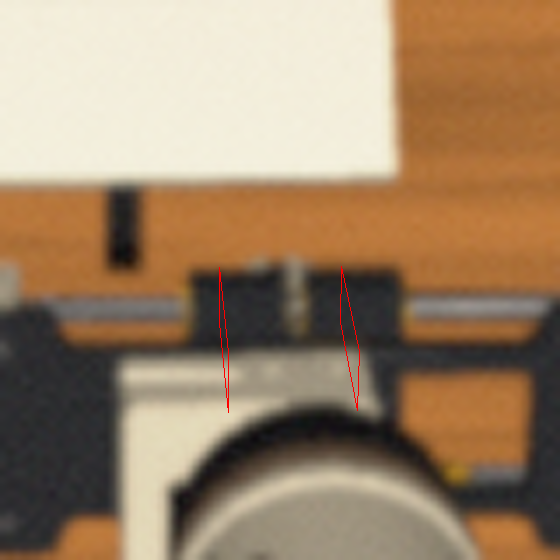

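```bash
python3 - <<'E'
from plan import *
q=go(q,[.583,-.068,.200],65)
q=go(q,[.600,-.068,.1485],65)
q=go(q,[.619,-.068,.1485],65)
E
```

```text
[ 0.5832 -0.0716  0.2417] [[0.018, -0.904, 0.427], [-1.0, -0.016, 0.009], [-0.001, -0.428, -0.904]]
  rotvec deg [-0.1  0.3  0.4] shift cm [-0.   0.3 -4.2]
65 [0.583, -0.068, 0.2] [ 0.05  0.22  0.06  2.14 -0.19  0.36 -1.28] err 0.0
  rotvec deg [ 0. -0.  0.] shift cm [ 1.7 -0.  -5.2]
65 [0.6, -0.068, 0.1485] [ 0.08  0.33  0.02  2.13 -0.23  0.25 -1.23] err 0.0
  rotvec deg [ 0. -0.  0.] shift cm [ 1.9 -0.  -0. ]
65 [0.619, -0.068, 0.1485] [ 0.07  0.36  0.03  2.09 -0.23  0.27 -1.24] err 0.0
```

{"fn": "carry_out", "kwargs": {"deltas": [[255, 0, 0.2, -2, 0, 0, 0], [255, 0, 0.3, -4.2, 0, 0, 0], [255, 0.6, 0.3, -6, 0, 0, 0], [255, 1.2, 0.3, -7.8, 0, 0, 0], [255, 1.7, 0.3, -9.3, 0, 0, 0], [255, 1.7, 0.3, -9.3, 0, 0, 0], [255, 1.7, 0.3, -9.3, 0, 0, 0], [255, 2.3, 0.3, -9.3, 0, 0, 0], [255, 2.9, 0.3, -9.3, 0, 0, 0], [255, 2.9, 0.3, -9.3, 0, 0, 0], [255, 2.9, 0.3, -9.3, 0, 0, 0], [255, 2.9, 0.3, -9.3, 0, 0, 0]]}}

```text
t: 7.1
position: [0.612, -0.0688, 0.1489]
tcp_rot: [[0.018, -0.904, 0.428], [-1.0, -0.016, 0.008], [-0.001, -0.428, -0.904]]
force: [0.3, 0.8, 0.4]
width: 0.0001
```

```bash
python3 rec.py; cat > look.py <<'E'
import sys
from h import *
from plant import get_image,read_state
for n,(u0,v0,u1,v1) in(("side",(160,100,360,260)),("top",(180,80,340,240))):
    d=get_image(n);np.savez(f"{n}_{sys.argv[1]}.npz",**d);f=d["frame"][v0:v1,u0:u1,::-1];cv2.imwrite(f"pics/{n}_{sys.argv[1]}.png",cv2.resize(f,None,fx=3.5,fy=3.5,interpolation=cv2.INTER_CUBIC))
E
python3 look.py in
```

```text
7.1 [ 0.07   0.348  0.03   2.108 -0.239  0.253 -1.239] [ 0.612  -0.0688  0.1489] [[0.018, -0.904, 0.428], [-1.0, -0.016, 0.008], [-0.001, -0.428, -0.904]] [0.3 0.8 0.4]
```

View pics/side_in.png

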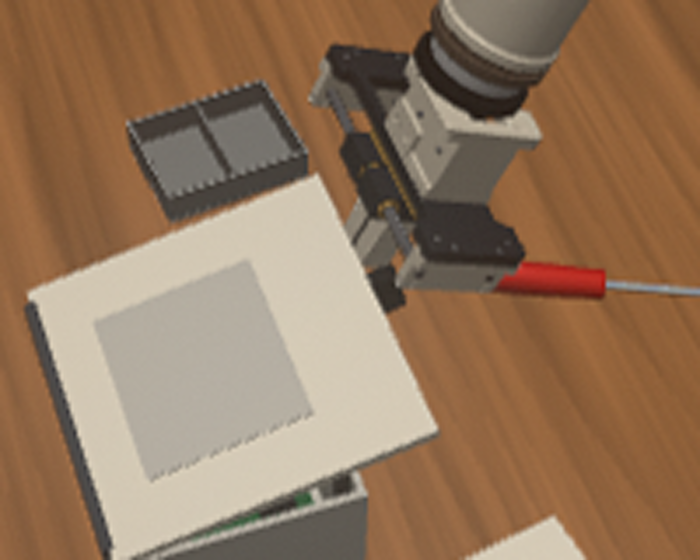

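View pics/top_in.png

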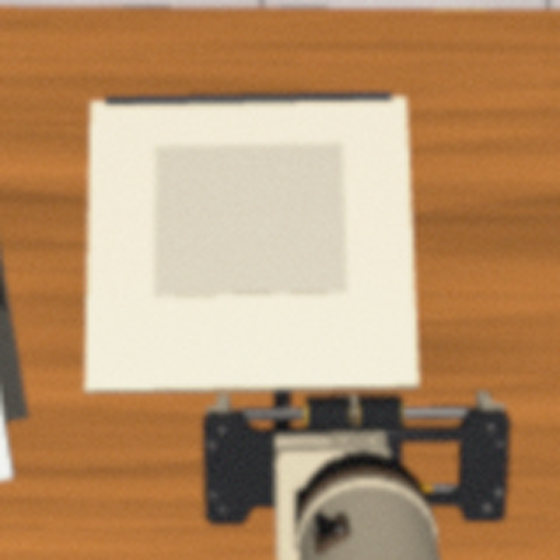

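The fingers sit right of the tab, just at the edge line. I'll move slightly further in, then push left.

{"fn": "carry_out", "kwargs": {"deltas": [[255, 0.7, 0, 0, 0, 0, 0], [255, 0.7, 0.7, 0, 0, 0, 0], [255, 0.7, 1.4, 0, 0, 0, 0], [255, 0.7, 2, 0, 0, 0, 0], [255, 0.7, 2.5, 0, 0, 0, 0], [255, 0.7, 3, 0, 0, 0, 0], [255, 0.7, 3.5, 0, 0, 0, 0], [255, 0.7, 3.9, 0, 0, 0, 0], [255, 0.7, 3.9, 0, 0, 0, 0], [255, 0.7, 3.9, 0, 0, 0, 0], [255, 0.7, 3.9, 0, 0, 0, 0]]}}

```text
t: 8.12
position: [0.6187, -0.0305, 0.1483]
tcp_rot: [[0.017, -0.904, 0.427], [-1.0, -0.015, 0.008], [-0.0, -0.427, -0.904]]
force: [-0.2, -4.8, 0.3]
width: 0.0007
```

```bash
python3 rec.py; python3 look.py push
```

```text
8.1167 [-0.076  0.353  0.104  2.105 -0.202  0.249 -1.355] [ 0.6187 -0.0305  0.1483] [[0.017, -0.904, 0.427], [-1.0, -0.015, 0.008], [-0.0, -0.427, -0.904]] [-0.2 -4.8  0.3]
```

View pics/side_push.png

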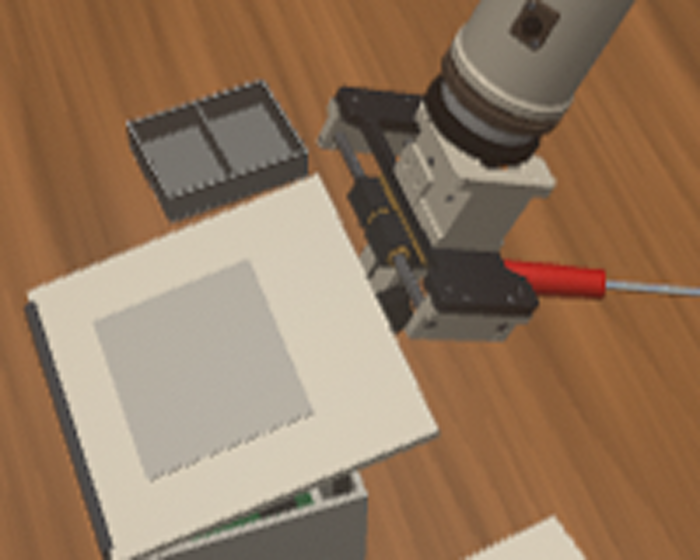

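View pics/top_push.png

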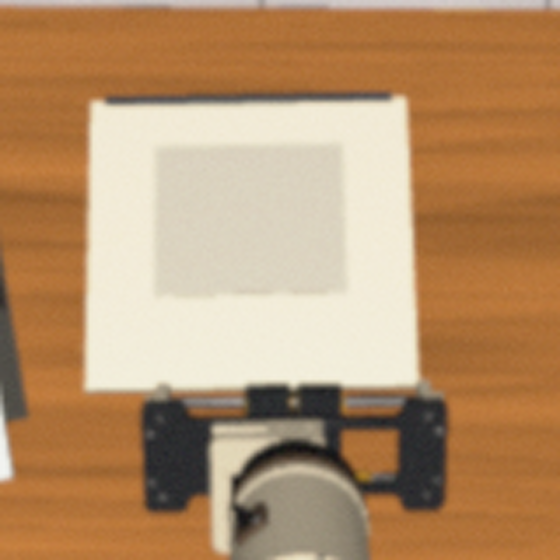

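There is about 5 N sideways on the finger, so the catch is at roughly 20–25 mm, clear of the keeper, with the cover still low. Now I'll lift along the hinge arc.

{"fn": "carry_out", "kwargs": {"deltas": [[255, 0.4, 0, 0, 0, 0, 0], [255, 0.8, 0, 0, 0, 0, 0], [255, 0.9, 0, 0.5, 0, 0, 0], [255, 1.1, 0, 1, 0, 0, 0], [255, 1.2, 0, 1.5, 0, 0, 0], [255, 1.3, 0, 2, 0, 0, 0], [255, 1.6, 0, 2.7, 0, 0, 0], [255, 1.8, 0, 3.4, 0, 0, 0], [255, 2, 0, 4, 0, 0, 0], [255, 2.4, 0.1, 4.9, 0, 0, 0], [255, 2.9, 0.1, 5.9, 0, 0, 0], [255, 2.9, 0.1, 5.9, 0, 0, 0]]}}

```text
t: 9.22
position: [0.6468, -0.0296, 0.2083]
tcp_rot: [[0.017, -0.905, 0.425], [-1.0, -0.015, 0.008], [-0.001, -0.425, -0.905]]
force: [-11.0, -5.6, 5.9]
width: 0.0004
```

```bash
python3 rec.py; python3 look.py lift
```

```text
9.2167 [-0.126  0.301  0.16   2.    -0.157  0.409 -1.407] [ 0.6468 -0.0296  0.2083] [[0.017, -0.905, 0.425], [-1.0, -0.015, 0.008], [-0.001, -0.425, -0.905]] [-11.   -5.6   5.9]
```

View pics/side_lift.png

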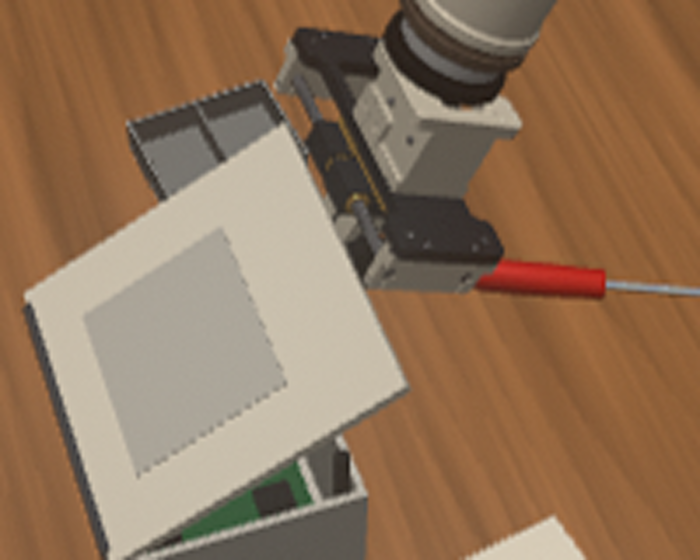

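```bash
cat > ang.py <<'E'
import sys
from h import *
from plant import read_state
for n in("side","top"):
    d=np.load(f"{n}_{sys.argv[1]}.npz");P=cloud(d);f=d["frame"].astype(int)
    m=(f.min(2)>140)&(d["range_z"]>0)&(P[...,2]>.13)&(abs(P[...,1])<.115)&(P[...,0]>.6)&(P[...,0]<.86)
    lab=cv2.connectedComponents(m.astype(np.uint8))[1];m=lab==np.argmax(np.bincount(lab[lab>0]))
    p=P[m]
    for _ in range(6):
        c=p.mean(0);w=np.linalg.svd(p-c,full_matrices=False)[2][2];w*=np.sign(w[2]);p=p[abs((p-c)@w)<.005]
    th=np.arccos(w[2]);e=np.array([.8375-.21*np.cos(th),.125+.21*np.sin(th)]);print(n,len(p),"slope",th.round(3),"plane at hinge x .8375 z",(c[2]-w[0]/w[2]*(.8375-c[0])).round(4),"edge under",e.round(4),"min x pt",p[p[:,0].argmin()].round(3))
s=read_state();T=s["tcp_rot"];v=np.array([e[0],s["position"][1],e[1]])-s["position"]
print("edge in tool",(T.T@v).round(4),"force tool",(T.T@s["force"]).round(1), s["position"].round(4))
E
python3 ang.py lift
```

```text
side 7356 slope 0.493 plane at hinge x .8375 z 0.1334 edge under [0.6525 0.2244] min x pt [0.651 0.096 0.231]
top 6398 slope 0.491 plane at hinge x .8375 z 0.1356 edge under [0.6524 0.2241] min x pt [0.652 0.101 0.231]
edge in tool [ 0.0001 -0.0117 -0.012 ] force tool [  5.    5.8 -10.4] [ 0.6468 -0.0297  0.2083]
```

View pics/top_lift.png

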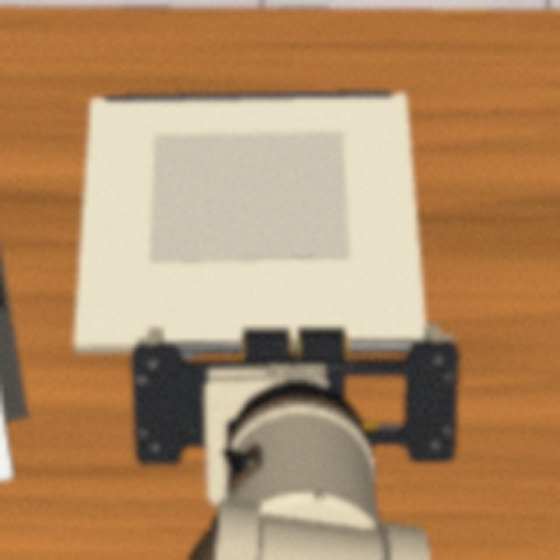

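{"fn": "carry_out", "kwargs": {"deltas": [[255, 0.6, 0, 1, 0, 0, 0], [255, 1.2, 0, 1.9, 0, 0, 0], [255, 1.8, 0, 2.8, 0, 0, 0], [255, 2.4, 0, 3.6, 0, 0, 0], [255, 3.1, 0, 4.4, 0, 0, 0], [255, 3.9, 0, 5.1, 0, 0, 0], [255, 4.7, 0, 5.8, 0, 0, 0], [255, 5.4, 0, 6.5, 0, 0, 0], [255, 6.1, 0, 7, 0, 0, 0], [255, 6.6, 0, 7.4, 0, 0, 0], [255, 6.6, 0, 7.4, 0, 0, 0], [255, 6.6, 0, 7.4, 0, 0, 0]]}}

```text
t: 10.32
position: [0.7144, -0.0283, 0.2827]
tcp_rot: [[0.018, -0.903, 0.429], [-1.0, -0.016, 0.009], [-0.001, -0.429, -0.903]]
force: [-2.9, -1.8, 2.6]
width: 0.0003
```

```bash
python3 rec.py; python3 look.py up; python3 ang.py up
```

```text
10.3167 [-0.141  0.324  0.184  1.776 -0.133  0.607 -1.44 ] [ 0.7144 -0.0283  0.2827] [[0.018, -0.903, 0.429], [-1.0, -0.016, 0.009], [-0.001, -0.429, -0.903]] [-2.9 -1.8  2.6]
side 1255 slope 0.971 plane at hinge x .8375 z 0.1357 edge under [0.7189 0.2983] min x pt [0.717 0.101 0.303]
top 2043 slope 0.975 plane at hinge x .8375 z 0.1409 edge under [0.7197 0.2989] min x pt [0.719 0.099 0.304]
edge in tool [ 0.0001 -0.0118 -0.0124] force tool [ 1.7  0.8 -3.5] [ 0.7144 -0.0283  0.2826]
```

View pics/side_up.png

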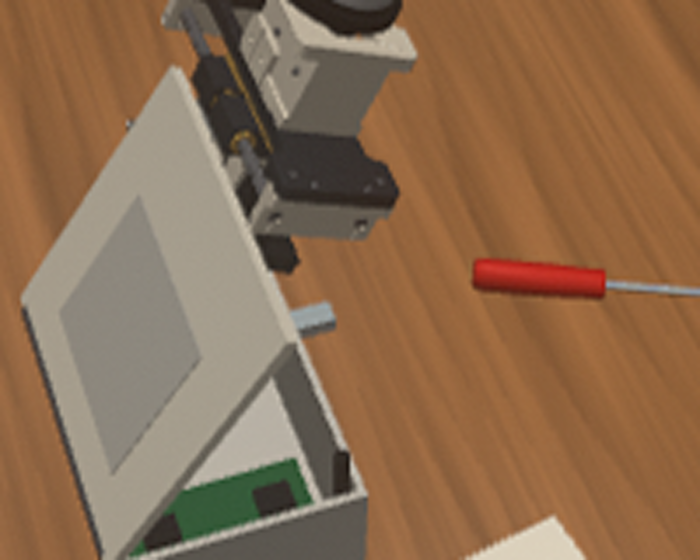

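The slope is 0.97 rad. Backing straight off.

{"fn": "carry_out", "kwargs": {"deltas": [[255, -0.5, 0, -0.1, 0, 0, 0], [255, -1, 0, -0.3, 0, 0, 0], [255, -1.8, -0.2, -0.4, 0, 0, 0], [255, -2.8, -0.5, -0.5, 0, 0, 0], [255, -4, -1, -0.5, 0, 0, 0], [255, -5.5, -1.5, -0.5, 0, 0, 0], [255, -7, -2, 0, 0, 0, 0], [255, -9, -2, 1, 0, 0, 0], [255, -11, -2, 2, 0, 0, 0], [255, -11, -2, 2, 0, 0, 0], [255, -11, -2, 2, 0, 0, 0]]}}

```text
t: 11.33
position: [0.6028, -0.0477, 0.3019]
tcp_rot: [[0.019, -0.904, 0.428], [-1.0, -0.016, 0.01], [-0.002, -0.428, -0.904]]
force: [1.1, 0.2, 0.7]
width: 0.0005
```

```bash
python3 rec.py; python3 look.py out; python3 ang.py out
```

```text
11.3333 [-0.128  0.102  0.194  2.003 -0.098  0.599 -1.423] [ 0.6028 -0.0477  0.3019] [[0.019, -0.904, 0.428], [-1.0, -0.016, 0.01], [-0.002, -0.428, -0.904]] [1.1 0.2 0.7]
side 3819 slope 0.951 plane at hinge x .8375 z 0.1355 edge under [0.7154 0.2959] min x pt [0.713 0.076 0.299]
top 3602 slope 0.942 plane at hinge x .8375 z 0.1417 edge under [0.714  0.2949] min x pt [0.713 0.095 0.302]
edge in tool [ 0.0021 -0.0971  0.0528] force tool [-0.4 -0.1  0.9] [ 0.6037 -0.0479  0.3011]
```

View pics/side_out.png

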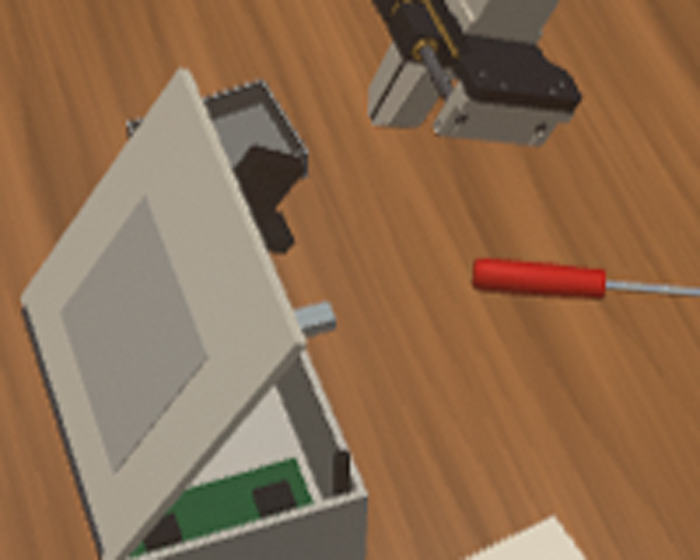

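View pics/top_out.png

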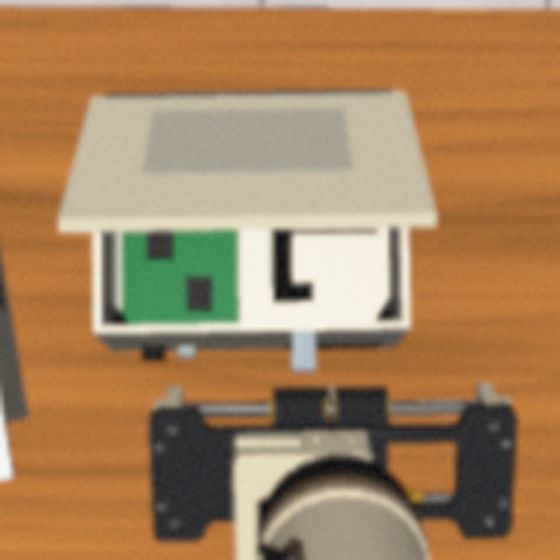

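{"fn": "carry_out", "kwargs": {"deltas": [[255, 0, 0, 0, 0, 0, 0], [255, 0, 0, 0, 0, 0, 0], [255, 0, 0, 0, 0, 0, 0], [255, 0, 0, 0, 0, 0, 0], [255, 0, 0, 0, 0, 0, 0], [255, 0, 0, 0, 0, 0, 0], [255, 0, 0, 0, 0, 0, 0], [255, 0, 0, 0, 0, 0, 0], [255, 0, 0, 0, 0, 0, 0], [255, 0, 0, 0, 0, 0, 0], [255, 0, 0, 0, 0, 0, 0], [255, 0, 0, 0, 0, 0, 0]]}}

```text
t: 12.43
position: [0.6037, -0.0488, 0.3013]
tcp_rot: [[0.018, -0.904, 0.427], [-1.0, -0.015, 0.008], [-0.001, -0.427, -0.904]]
force: [0.3, -0.1, -0.1]
width: 0.0005
```

```bash
python3 look.py end; python3 ang.py end
```

```text
side 3830 slope 0.951 plane at hinge x .8375 z 0.1354 edge under [0.7155 0.2959] min x pt [0.713 0.069 0.299]
top 3589 slope 0.943 plane at hinge x .8375 z 0.1417 edge under [0.7141 0.2949] min x pt [0.716 0.079 0.301]
edge in tool [ 0.002  -0.0971  0.0529] force tool [ 0.4 -0.5 -0.3] [ 0.6037 -0.0488  0.3012]
```

The slope has not changed over 1.1 s, so the cover is stable, and the tool is clear with no force on it. Handing in.

```bash
python3 -c "
from plant import hand_in
print(hand_in())"
```

```text
the job is handed in; nothing more can be done
None
```

The recorder's cover now stands open by itself at about 0.95 rad (54°), and I handed the job in at about 12.5 s. No verdict was reported.

**What I did:** With the gripper closed and pitched 65° down, I put the fingers under the raised front edge, to the right of the catch tab. I pushed the tab left, then lifted the cover along its hinge arc with the tab held aside, and backed off.

**Catch:** I did not measure the slide directly. From about 5 N sideways on the fingers and how far they moved, I put it at roughly 20–25 mm. The cover rose freely past 0.25 rad, so it was clear of the keeper.

**Last checks:**
- **Slope:** the two cameras gave 0.951 (side) and 0.943 rad (top), the same before and after a 1.1 s wait. It had settled back from 0.97 rad when I let go.
- **Contact:** the gripper is about 10 cm from the cover edge, and the wrist force reads about zero.

**What did not go as planned:**
- My first approach, at about 40° pitch, ran into the limits of joints 5 and 6 in free space. It touched nothing, but I had to choose a steeper pitch.
- During the lift, the measured force along the fingers (about 10 N) was larger than I expected from friction alone. I did not explain it, and it fell to 3.5 N by the end of the lift.

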